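# Move the seasoning row to the other tray in reverse order

## Task

Move the two mills and the two spice jars from the wooden tray to the white tray in reverse order: seen from the robot, what stands leftmost in the wooden tray must end up rightmost in the white tray, and so on along the row. Stand each one upright in its own compartment, flat on the floor, never tipping one over, and leave the coasters behind.

Things in the scene. Friction and masses are not known exactly. Their poses are not given: they have to be found in the camera images.
- pepper_mill: grinder for the table, a round upright black mill with a steel-grey head, 52 mm in diameter at its widest and 144 mm tall, 0.21 kg, loose. The head, from 98 mm above the underside to the top, is 48 mm across and does not turn; the mill can be gripped by head or body. Origin: centre of its underside; z up along its axis.
- salt_mill: grinder for the table, a round upright white mill with a steel-grey head, 52 mm in diameter at its widest and 144 mm tall, 0.21 kg, loose. The head, from 98 mm above the underside to the top, is 48 mm across and does not turn; the mill can be gripped by head or body. Origin: centre of its underside; z up along its axis.
- red_jar: closed round spice jar with a brick-red body, white band and red lid, 48 mm in diameter and 100 mm tall, about 0.16 kg, loose. The lid is the top 20 mm and does not come off. Origin: centre of its underside; z up along its axis.
- green_jar: closed round spice jar with a green glass body, white band and green lid, 48 mm in diameter and 100 mm tall, about 0.16 kg, loose. The lid is the top 20 mm and does not come off. Origin: centre of its underside; z up along its axis.
- wood_tray: Fixed wooden tray, 80 x 292 x 20 mm, four compartments in a row. Origin: centre of underside; x away from robot, y to its left along the row (within 0.15 rad), z up. Compartment centres: x 0, y +108, +36, -36, -108 mm (left to right), 68 x 68 mm inside, floor 8 mm above the origin, walls 12 mm above the floor. Holds mills and jars at the start, each on its coaster, in any order.
- white_tray: Fixed white tray, 80 x 292 x 20 mm, four compartments in a row. Origin: centre of underside; x away from robot, y to its left along the row (within 0.15 rad), z up. Compartment centres: x 0, y +108, +36, -36, -108 mm (left to right), 68 x 68 mm inside, floor 8 mm above the origin, walls 12 mm above the floor. Empty at the start. Left or right of the wooden tray.
- pepper_coaster: Black coaster, a fixed disc 64 mm across and 3 mm thick in the compartment of the wooden tray where the pepper mill stands at the start; it stays there and so marks where that thing came from. Origin: centre of its underside, on the tray's floor.
- salt_coaster: White coaster, a fixed disc 64 mm across and 3 mm thick in the compartment of the wooden tray where the salt mill stands at the start; it stays there and so marks where that thing came from. Origin: centre of its underside, on the tray's floor.
- red_coaster: Red coaster, a fixed disc 64 mm across and 3 mm thick in the compartment of the wooden tray where the red jar stands at the start; it stays there and so marks where that thing came from. Origin: centre of its underside, on the tray's floor.
- green_coaster: Green coaster, a fixed disc 64 mm across and 3 mm thick in the compartment of the wooden tray where the green jar stands at the start; it stays there and so marks where that thing came from. Origin: centre of its underside, on the tray's floor.

How it is judged:
By the outcome, as a careful person would: the job done as asked, in the order asked, and still so for the second after the job is handed in, with the robot touching nothing.
It also fails if it takes over 128 s, if anything falls off the work surface, if the arm or the gripper's body presses on something with over 40 N, if the wrist force passes 120 N, or if a joint passes its speed limit or range.

## Robot

A 6-joint arm with a two-finger parallel gripper is mounted at the origin on a cart in front of the work surface, level with it; the furniture and walls round the work are solid. World frame = base frame: x ahead of the robot, y to its left, z up, the work surface at z = 0. Lengths are in m, angles in rad, forces in N, time in s.
With the tool pointing down it reaches from about 0.25 to 0.85 m from the base axis. Payload 12.5 kg.
Tool frame: the origin (TCP) lies at the very end of the fingers, on their centre line; the grasp point (between the pads) lies 19 mm behind it (pinch_z is the distance from the TCP to the grasp point, in m); z points along the fingers, y is the line along which they close (so a half turn about z gives the same grasp; the last joint's range is limited). The gripper opens to 93 mm and grips with 3 to 60 N. Pads are 15 mm wide; open, the fingers measure 128 mm over their backs; the gripper's body (75 mm by 188 mm) begins 65 mm behind the grasp point.
Start: joints at [1.039, 0.351, 1.652, -0, 1.139, -0.085], TCP at [0.238, 0.496, 0.219] pointing down, gripper open.
Joint ranges: [-2.75, 2.75], [-0.79, 2.1], [0.01, 2.65], [-1.57, 4.71], [0.07, 3.14], [-2.87, 2.87]. Speed limits (rad/s): [2.22, 2.22, 2.79, 3.14, 3.14, 3.14].

## Interface

Orientations are given as a unit quaternion [x, y, z, w].
In Python, from plant import get_obs, camera, finish_job, pinch_z gives the robot as it stands. The module is installed in compiled form; this text tells all that it offers.
- The arm moves only by the shell command python3 -m creep 'ROWS' [FORCE]. ROWS is a JSON object with one list for each field, all of the same length, 1 to 5, a row being the entries at one place: x, y, z (the shift in m), turn (a turn about the tool's z in rad), aperture (the finger opening in m); each row is the pose to reach, as a shift and turn from the pose commanded when the command began, along the tool's axes at that moment; what a row does not reach only later rows make up. A row lasts 1/12 s, in which the tool goes at most 0.0417 m and 0.125 rad, less where a joint would pass 70% of its speed; a pose out of reach is approached as far as the arm can. The fingers move at their own pace and stop on an object; FORCE is the grip in N (left out, the last holds). Time passes only in rows, so rows that do not move let the fingers close. It prints the time, the measured TCP pose, the force, the opening and the grip force at its end. Input that does not fit is refused with a message, and nothing moves.
- get_obs(): the state, without advancing time (a new reading comes with each control period).
- camera(name): name is "scene" or "top" or "wrist"; returns a dict with "image" (420x560x3 uint8, red, green, blue), "fov_y" (degrees; the focal length in pixels is half the picture's height over the tangent of half this angle, whatever the lens; pixels are square), "cx", "cy" (the principal point, pixels), "k1" (the pictures are not rectified: a ray, as slopes to the right and down, at radius r is drawn at 1 + k1 r^2 times it, then the intrinsics apply), "pose" (4x4, takes a point from camera to world coordinates). Camera axes: x right, y down, z forward; pixel columns grow to the right and rows downward; lengths in m; the calibration is good to about 2 mm. A picture is of the moment at which its call begins. There is no depth.
- finish_job(): hands the job in; it is judged then, once.
The state is a dict: "t": time; "joint_pos": joint angles; "joint_vel": joint speeds; "joint_efforts": joint torques, N m; "tool_pos": TCP position; "eef_rot": TCP orientation; "ft_force": force on the tool from outside, world axes, zero at the start; "moment": the same for the moment, N m; "gripper_width": finger opening in m; "grasp_force": force on a finger pad.
Only numpy, scipy, OpenCV 4.12 (cv2) and the standard library are available. Lean on these libraries where they do the work, as an engineer would, in place of code of your own. Each camera call takes 0.05 s, during which the arm holds its last target. There are 200 camera calls.

## Working session

There is one attempt and no reset: what is moved stays moved. The work goes in short steps, Python scripts to look and compute and a shell command to move; the robot and the scene stay as the last step left them, time stands still between calls to the robot, and variables do not carry over. Pictures are saved under pics/ and viewed, at most 14 in all, crops included, and the job is handed in when it is done.

```bash
mkdir -p pics; cat > h.py <<'E'
import numpy as np, cv2
from plant import get_obs, camera, pinch_z
def shot(n,f=None):
    c=camera(n)
    if f: cv2.imwrite(f,c["image"][:,:,::-1])
    return c
def ray(c,u,v):
    f=c["image"].shape[0]/2/np.tan(np.radians(c["fov_y"])/2)
    K=np.array([[f,0,c["cx"]],[0,f,c["cy"]],[0,0,1.]])
    p=cv2.undistortPoints(np.array([[[u,v]]],float),K,np.array([c["k1"],0,0,0.]))[0,0]
    P=np.array(c["pose"]); return P[:3,3],P[:3,:3]@np.array([p[0],p[1],1])
def onz(c,u,v,z):
    o,d=ray(c,u,v); return o+d*(z-o[2])/d[2]
def tri(a,b):
    (o,d),(q,e)=ray(*a),ray(*b)
    s=np.linalg.lstsq(np.c_[d,-e],q-o,rcond=None)[0]
    p,r=o+s[0]*d,q+s[1]*e
    return (p+r)/2,np.linalg.norm(p-r)
E
python3 - <<'E'
from h import *
for n in("scene","top"):
    c=shot(n,f"pics/{n}0.png"); print(n,c["fov_y"],c["cx"],c["cy"],c["k1"],np.round(c["pose"],3).tolist())
o=get_obs();print(o["t"],o["tool_pos"],o["eef_rot"],o["gripper_width"],pinch_z)
E
```

```text
scene 57.337054032373 275.46157667161737 209.62793042253892 -0.08145338117605246 [[-0.786, -0.432, 0.442, 0.093], [-0.618, 0.533, -0.578, 0.337], [0.014, -0.727, -0.686, 0.618], [0.0, 0.0, 0.0, 1.0]]
top 43.970443808858654 266.4751123288024 209.0203420277853 -0.19770852003876646 [[-0.019, -0.991, 0.13, 0.36], [-1.0, 0.02, 0.006, -0.154], [-0.008, -0.13, -0.992, 1.035], [0.0, 0.0, 0.0, 1.0]]
0.1 [0.23745171 0.49576111 0.2181595 ] [ 2.21522290e-01  9.75155173e-01 -4.87597500e-04 -1.57827529e-04] 0.09324045525409418 0.0188
```

View pics/scene0.png

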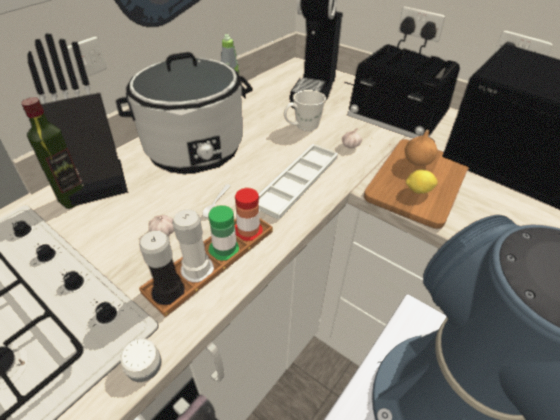

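View pics/top0.png

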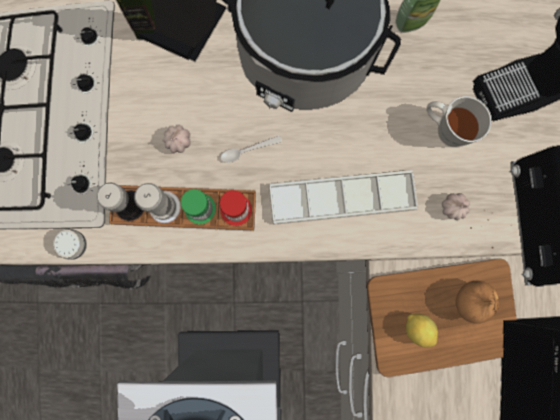

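Top view: the wooden tray is at about (105–255, 185–230) px, holding from left to right pepper (112,197), salt (148,197), green (196,206) and red (234,207). The white tray is to its right at (270–415, 172–222). So the white tray, left to right, must be red, green, salt, pepper. I'll zoom in to pick points in both views.

```bash
python3 - <<'E'
from h import *
t=cv2.imread("pics/top0.png")[165:240,95:425]; s=cv2.imread("pics/scene0.png")[140:310,135:345]
a=cv2.resize(t,None,fx=2.4,fy=2.4,interpolation=cv2.INTER_CUBIC); b=cv2.resize(s,None,fx=2.4,fy=2.4,interpolation=cv2.INTER_CUBIC)
im=np.zeros((600,800,3),np.uint8); im[:a.shape[0],:a.shape[1]]=a; im[185:185+b.shape[0],:b.shape[1]]=b
cv2.imwrite("pics/zoom0.png",im)
# colour masks in both views
for n in("top","scene"):
    I=cv2.imread(f"pics/{n}0.png"); H=cv2.cvtColor(I,cv2.COLOR_BGR2HSV)
    M={"red":((H[...,0]<6)|(H[...,0]>174))&(H[...,1]>170)&(H[...,2]>90),
       "green":(abs(H[...,0].astype(int)-65)<15)&(H[...,1]>120),
       "wood":(abs(H[...,0].astype(int)-11)<5)&(H[...,1]>110),
       "white":(H[...,1]<25)&(H[...,2]>185)}
    for k,m in M.items():
        nl,l,st,ce=cv2.connectedComponentsWithStats(m.astype(np.uint8))
        for i in np.argsort(-st[1:,4])[:4]+1: print(n,k,st[i].tolist(),ce[i].round(1))
E
```

```text
top red [220, 191, 32, 35, 706] [233.9 206.1]
top green [182, 190, 33, 34, 635] [195.9 204.3]
top wood [367, 260, 150, 116, 12683] [441.3 315. ]
top wood [110, 189, 145, 41, 1398] [194.6 215.1]
top wood [448, 108, 30, 32, 693] [463.2 123. ]
top wood [160, 187, 28, 12, 124] [175.8 190.5]
top white [46, 33, 64, 162, 6518] [ 76.  111.2]
top white [270, 170, 147, 54, 4184] [338.8 196.9]
top white [118, 384, 158, 36, 3292] [208.9 396.7]
top white [0, 198, 103, 29, 1490] [ 50.5 216.9]
scene red [236, 189, 22, 21, 378] [246.5 198.7]
scene red [235, 225, 28, 16, 122] [249.5 234.3]
scene green [209, 206, 24, 23, 435] [221.  217.1]
scene green [210, 245, 28, 15, 155] [222.5 253.1]
scene green [479, 96, 1, 1, 1] [479.  96.]
scene green [375, 106, 1, 1, 1] [375. 106.]
scene wood [365, 131, 104, 97, 5215] [416.9 181.9]
scene wood [140, 219, 132, 97, 1465] [201.3 272.2]
scene wood [236, 205, 22, 13, 166] [247. 212.]
scene wood [238, 227, 21, 10, 83] [248.1 232.4]
scene white [0, 222, 128, 119, 4451] [ 60.1 279. ]
scene white [325, 294, 121, 126, 3928] [384.6 355.4]
scene white [21, 318, 135, 102, 2800] [102.8 364.5]
scene white [259, 144, 78, 71, 1634] [293.3 181.2]
```

View pics/zoom0.png

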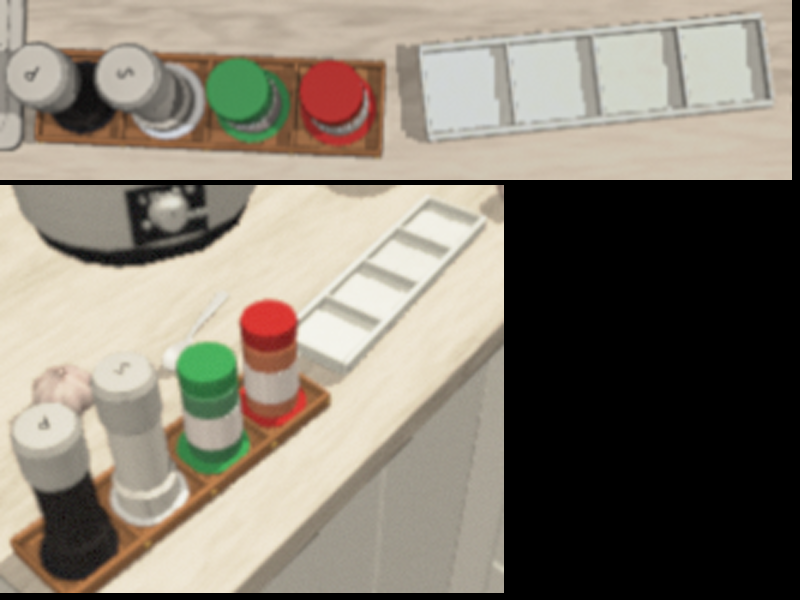

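Pixel picks (zoom picture): lid faces in the top part are P(36,74), S(128,74), G(239,90), R(332,92); in the scene part P(46,425), S(125,374), G(208,364), R(269,319). White rim corners are also clear in both.

```bash
python3 - <<'E'
from h import *
t,s=camera("top"),camera("scene")
T=lambda x,y:(t,x/2.4+95-.3,y/2.4+165-.3)
S=lambda x,y:(s,x/2.4+135-.3,(y-185)/2.4+140-.3)
for n,a,b in [("P",(36,74),(46,425)),("S",(128,74),(125,374)),("G",(239,90),(208,364)),("R",(332,92),(269,319)),
 ("wFL",(420,46),(299,325)),("wFR",(760,15),(432,200)),("wNR",(773,103),(485,222)),("wNL",(430,140),(345,362)),
 ("oNR",(381,157),(328,395)),("oNL",(36,142),(70,588))]:
    p,e=tri(T(*a),S(*b)); print(n,p.round(4),"gap",round(e,4))
for n,pts in (("white",[(420,46),(430,140),(773,103),(760,15)]),("wood",[(384,62),(381,157),(36,142)])):
    q=[onz(*T(*p),.02) for p in pts]; print(n,np.round(q,4).tolist())
    print([np.linalg.norm(q[i]-q[i+1]).round(4) for i in range(len(q)-1)])
    c=(q[0]+q[2])/2; v=(q[2]-q[1]); print("centre",c.round(4),"yaw",np.arctan2(v[1],v[0]))
print(onz(t,245,60,.0),onz(t,275,105,.05))
E
```

```text
P [0.5044 0.1258 0.1516] gap 0.0012
S [0.5025 0.0567 0.1489] gap 0.003
G [ 0.4956 -0.0184  0.1067] gap 0.0019
R [ 0.4925 -0.0888  0.1081] gap 0.0017
wFL [ 0.5324 -0.1604  0.0319] gap 0.0194
wFR [ 0.5619 -0.4457  0.0127] gap 0.0086
wNR [ 0.4895 -0.4517  0.0102] gap 0.0028
wNL [ 0.4649 -0.1617  0.0201] gap 0.0005
oNR [ 0.4523 -0.1211  0.0164] gap 0.0012
oNL [0.4681 0.1636 0.0309] gap 0.0008
white [[0.5428, -0.1552, 0.02], [0.4647, -0.1618, 0.02], [0.4895, -0.4482, 0.02], [0.5642, -0.4415, 0.02]]
[np.float64(0.0784), np.float64(0.2875), np.float64(0.0751)]
centre [ 0.5161 -0.3017  0.02  ] yaw -1.4843550961051275
wood [[0.53, -0.1253, 0.02], [0.4515, -0.1215, 0.02], [0.469, 0.1668, 0.02]]
[np.float64(0.0786), np.float64(0.2888)]
centre [0.4995 0.0208 0.02  ] yaw 1.5103019302695468
[ 0.81529343 -0.10818461  0.        ] [ 0.69580957 -0.16880071  0.05      ]
```

Measurements agree with the text: tops at 0.15/0.107, rims near 0.02 and compartment pitch correct. Compartments in the wooden tray are P(.506,.128), S(.502,.057), G(.497,-.016), R(.493,-.088). In the white tray they are (.506,-.194), (.512,-.266), (.518,-.338), (.525,-.409). First I'll turn the tool so the fingers close along world x.

```bash
python3 -m creep '{"x": [0,0,0,0,0],"y": [0,0,0,0,0],"z": [0,0,0,0,0],"turn": [0.125,0.25,0.375,0.5,0.562],"aperture": [0.093,0.093,0.093,0.093,0.093]}' 20
python3 -m creep '{"x": [0,0,0,0,0],"y": [0,0,0,0,0],"z": [0,0,0,0,0],"turn": [0.125,0.25,0.375,0.5,0.562],"aperture": [0.093,0.093,0.093,0.093,0.093]}'
python3 -c "
from h import *
from scipy.spatial.transform import Rotation as R
o=get_obs();print(R.from_quat(o['eef_rot']).as_matrix().round(3).tolist(),o['joint_pos'],o['tool_pos'])"
```

```text
t: 0.62
tool_pos: [0.2376, 0.4959, 0.2185]
eef_rot: [0.486, 0.874, -0.0, 0.0]
ft_force: [0.1, -0.8, 0.1]
gripper_width: 0.0927
grasp_force: 0.0
t: 1.03
tool_pos: [0.2376, 0.4959, 0.2185]
eef_rot: [0.71, 0.705, -0.0, 0.0]
ft_force: [-0.7, 0.0, -0.1]
gripper_width: 0.093
grasp_force: 0.0
[[0.007, 1.0, -0.0], [1.0, -0.007, -0.0], [-0.0, -0.0, -1.0]] [ 1.03937211e+00  3.50856534e-01  1.65197493e+00 -4.97842230e-06
  1.13910658e+00  1.04640627e+00] [0.23757958 0.49591919 0.21848022]
```

```bash
python3 -m creep '{"x": [-0.036,-0.073,-0.11,-0.146],"y": [0.016,0.032,0.048,0.064],"z": [0,0,0,0],"turn": [0,0,0,0],"aperture": [0.093,0.093,0.093,0.093]}'
python3 -m creep '{"x": [-0.036,-0.073,-0.11,-0.146],"y": [0.016,0.032,0.048,0.064],"z": [0,0,0,0],"turn": [0,0,0,0],"aperture": [0.093,0.093,0.093,0.093]}'
python3 -m creep '{"x": [-0.036,-0.073,-0.11,-0.146],"y": [0.016,0.032,0.048,0.064],"z": [0,0,0,0],"turn": [0,0,0,0],"aperture": [0.093,0.093,0.093,0.093]}'
python3 -m creep '{"x": [-0.036,-0.073,-0.11,-0.147,-0.147],"y": [0.016,0.032,0.048,0.064,0.064],"z": [0,0,0,0,0],"turn": [0,0,0,0,0],"aperture": [0.093,0.093,0.093,0.093,0.093]}'
python3 -c "
from h import *
c=shot('wrist','pics/wrist1.png');print(c['fov_y'],c['cx'],c['cy'],c['k1'],np.round(c['pose'],3).tolist(),get_obs()['tool_pos'])"
```

```text
t: 1.37
tool_pos: [0.3017, 0.3483, 0.2185]
eef_rot: [0.707, 0.707, -0.0, 0.0]
ft_force: [0.3, 0.4, 0.7]
gripper_width: 0.0931
grasp_force: 0.0
t: 1.7
tool_pos: [0.3658, 0.2021, 0.2187]
eef_rot: [0.707, 0.707, 0.0, 0.0]
ft_force: [0.3, 0.0, -0.1]
gripper_width: 0.0933
grasp_force: 0.0
t: 2.03
tool_pos: [0.4299, 0.0559, 0.2188]
eef_rot: [0.707, 0.707, 0.0, 0.0]
ft_force: [0.2, 0.4, -0.7]
gripper_width: 0.0929
grasp_force: 0.0
t: 2.45
tool_pos: [0.4955, -0.0942, 0.2185]
eef_rot: [0.708, 0.706, -0.0, 0.001]
ft_force: [0.4, -0.1, 0.1]
gripper_width: 0.0929
grasp_force: 0.0
71.75326475667524 281.6400878368942 210.19915196166582 -0.0379924907646198 [[1.0, -0.002, 0.0, 0.496], [-0.002, -0.968, -0.251, -0.026], [0.001, 0.251, -0.968, 0.385], [0.0, 0.0, 0.0, 1.0]] [ 0.49423746 -0.09162624  0.21822101]
```

View pics/wrist1.png

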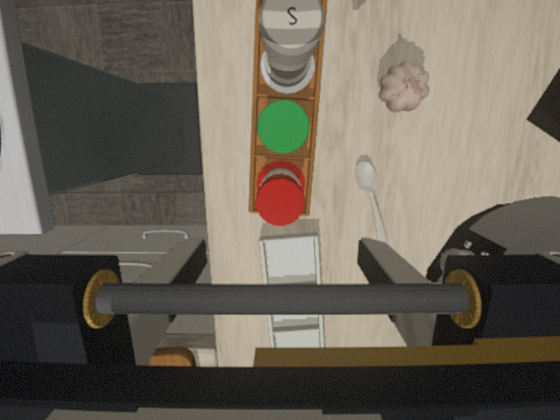

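Wrist view from above: red lid centred at about (281,200), green lid (283,126), salt top (291,18). The white tray's far-left rim corners are at (264,236) and (318,233).

```bash
python3 - <<'E'
from h import *
c=camera("wrist")
I=cv2.cvtColor(c["image"],cv2.COLOR_RGB2HSV);H=I[...,0].astype(int)
for n,m in (("R",((H<6)|(H>174))&(I[...,1]>150)),("G",(abs(H-65)<15)&(I[...,1]>110))):
    cn=max(cv2.findContours(m.astype(np.uint8),0,1)[0],key=cv2.contourArea); print(n,cv2.boundingRect(cn),[x for x in cv2.minEnclosingCircle(cn)])
t=camera("top")
for n,w,tp in(("R",(281,200),(332,92)),("G",(283.5,126),(239,90)),("S",(291,18),(128,74))):
    p,e=tri((c,*w),(t,tp[0]/2.4+94.7,tp[1]/2.4+164.7)); print(n,p.round(4),round(e,4), onz(c,*w,.155 if n=="S" else .111).round(4))
for p in((264,236),(318,233)): print(onz(c,*p,.02).round(4))
print(get_obs()["tool_pos"])
E
```

```text
R (257, 163, 50, 65) [(280.5, 195.0), 32.46931457519531]
G (258, 103, 53, 54) [(284.5, 129.33018493652344), 26.712055206298828]
R [ 0.4947 -0.0872  0.0953] 0.0008 [ 0.4944 -0.0836  0.111 ]
G [ 0.4976 -0.0151  0.0939] 0.0021 [ 0.4969 -0.0148  0.111 ]
S [0.5014 0.0543 0.1646] 0.0009 [0.502  0.0581 0.155 ]
[ 0.4714 -0.1525  0.02  ]
[ 0.543  -0.1484  0.02  ]
[ 0.49322267 -0.08889338  0.2182809 ]
```

```bash
python3 -m creep '{"x": [0.003,0.003,0.003,0.003,0.003],"y": [0.001,0.001,0.001,0.001,0.001],"z": [0.04,0.08,0.115,0.145,0.145],"turn": [0,0,0,0,0],"aperture": [0.093,0.093,0.093,0.093,0.093]}'
python3 -m creep '{"x": [0,0,0,0,0],"y": [0,0,0,0,0],"z": [0,0,0,0,0],"turn": [0,0,0,0,0],"aperture": [0.03,0.03,0.03,0.03,0.03]}' 20
python3 -m creep '{"x": [0,0,0],"y": [0,0,0],"z": [0,0,0],"turn": [0,0,0],"aperture": [0.03,0.03,0.03]}'
python3 -c "
from h import *
shot('wrist','pics/w2.png')"
```

```text
t: 3.02
tool_pos: [0.4912, -0.0838, 0.0693]
eef_rot: [0.707, 0.708, -0.002, -0.004]
ft_force: [-1.2, 0.3, -0.4]
gripper_width: 0.0931
grasp_force: 0.0
t: 3.43
tool_pos: [0.4952, -0.0861, 0.0749]
eef_rot: [0.707, 0.707, 0.001, 0.001]
ft_force: [0.3, -0.1, -0.2]
gripper_width: 0.0643
grasp_force: 0.0
t: 3.68
tool_pos: [0.4947, -0.0861, 0.0739]
eef_rot: [0.707, 0.707, 0.0, 0.0]
ft_force: [-0.5, 1.2, 2.9]
gripper_width: 0.0476
grasp_force: 20.0
```

View pics/w2.png

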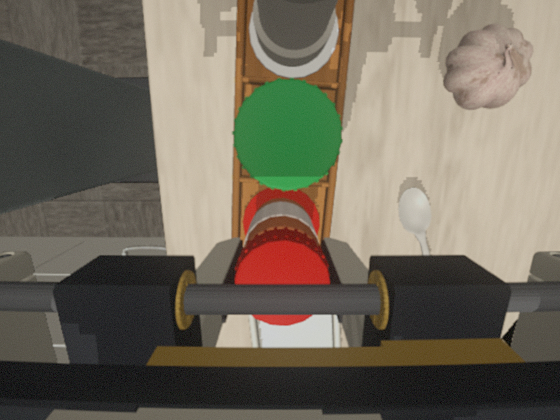

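The red jar is gripped: 47.6 mm wide at 20 N, lid centred between the pads at about (283,280) px. I'll carry it to the leftmost white compartment.

```bash
python3 -m creep '{"x": [0,0,0,-0.02,-0.05],"y": [0,0,0,0.002,0.005],"z": [-0.01,-0.03,-0.05,-0.05,-0.05],"turn": [0,0,0,0,0],"aperture": [0.03,0.03,0.03,0.03,0.03]}'
python3 -m creep '{"x": [-0.025,-0.05,-0.058,-0.058,-0.058],"y": [0.004,0.006,0.007,0.007,0.007],"z": [0,0,0,0,0],"turn": [0,0,0,0,0],"aperture": [0.03,0.03,0.03,0.03,0.03]}'
python3 -c "
from h import *
shot('wrist','pics/w3.png');shot('top','pics/t3.png');shot('scene','pics/s3.png')
a=cv2.imread('pics/t3.png')[150:250,90:430];b=cv2.imread('pics/s3.png')[130:320,130:350]
im=np.zeros((600,800,3),np.uint8);im[:230,:782]=cv2.resize(a,(782,230));im[235:596,:418]=cv2.resize(b,(418,361));im[235:520,420:800]=cv2.resize(cv2.imread('pics/w3.png'),(380,285));cv2.imwrite('pics/z3.png',im)"
```

```text
t: 4.15
tool_pos: [0.5001, -0.1353, 0.1254]
eef_rot: [0.706, 0.708, 0.001, 0.001]
ft_force: [0.4, -0.1, -2.0]
gripper_width: 0.0478
grasp_force: 20.0
t: 4.57
tool_pos: [0.5063, -0.1935, 0.1237]
eef_rot: [0.707, 0.707, -0.0, -0.0]
ft_force: [0.3, 0.2, -1.3]
gripper_width: 0.0474
grasp_force: 20.0
```

View pics/z3.png

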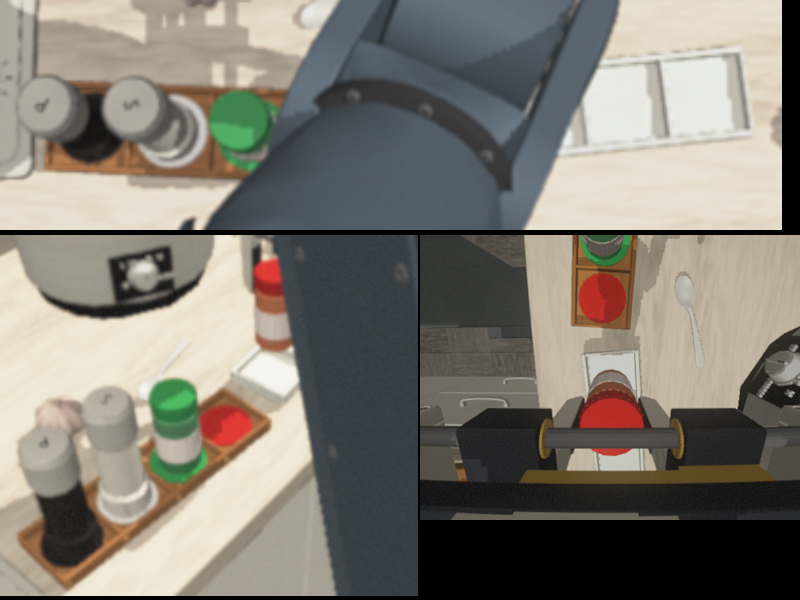

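The red jar hangs upright above the leftmost white compartment. The tray's left rim shows in the wrist view at about (242,172)–(321,168) px, and I'll use it to check the compartment centre.

```bash
python3 - <<'E'
from h import *
c=camera("wrist"); I=c["image"]
cr=I[155:215,220:345,::-1]; cv2.imwrite("pics/w3c.png",cv2.resize(cr,None,fx=6,fy=6,interpolation=cv2.INTER_CUBIC))
E
```

```text
(no output)
```

View pics/w3c.png

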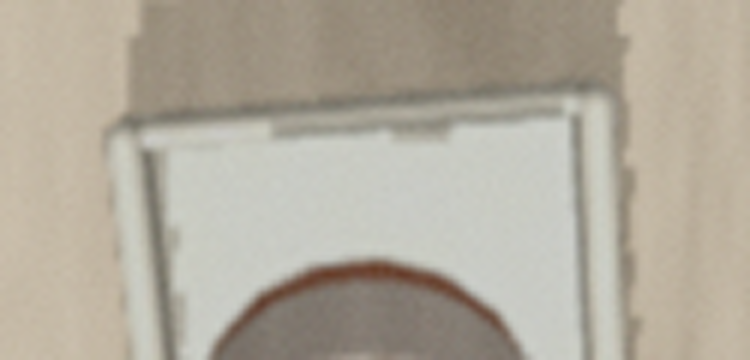

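Outer rim corners in the crop are (110,128) near-left and (612,95) far-left.

```bash
python3 - <<'E'
from h import *
c=camera("wrist")
q=[onz(c,220+x/6,155+y/6,.02) for x,y in((110,128),(612,95))]
print(np.round(q,4),np.linalg.norm(q[1]-q[0]))
u=(q[1]-q[0])/np.linalg.norm(q[1]-q[0]); v=np.array([-u[1],u[0],0]); m=(q[0]+q[1])/2; print("yaw",np.arctan2(u[1],u[0]))
for y in(.108,.036,-.036,-.108): print((m-v*(.146-y)).round(4))
print(get_obs()["tool_pos"])
E
```

```text
[[ 0.4668 -0.1615  0.02  ]
 [ 0.5447 -0.1562  0.02  ]] 0.07810031162840253
yaw 0.06843657587102635
[ 0.5083 -0.1968  0.02  ]
[ 0.5133 -0.2686  0.02  ]
[ 0.5182 -0.3404  0.02  ]
[ 0.5231 -0.4123  0.02  ]
[ 0.50660751 -0.19309042  0.12372132]
```

```bash
python3 -m creep '{"x": [-0.002,-0.002,-0.002,-0.002,-0.002],"y": [0.001,0.001,0.001,0.001,0.001],"z": [0.02,0.04,0.048,0.051,0.053],"turn": [0,0,0,0,0],"aperture": [0.03,0.03,0.03,0.03,0.03]}'
python3 -m creep '{"x": [0,0],"y": [0,0],"z": [0,0],"turn": [0,0],"aperture": [0.03,0.03]}'
```

```text
t: 5.23
tool_pos: [0.5075, -0.1957, 0.0708]
eef_rot: [0.707, 0.707, -0.0, -0.0]
ft_force: [-8.6, 0.8, 17.4]
gripper_width: 0.0472
grasp_force: 20.0
t: 5.4
tool_pos: [0.5081, -0.1961, 0.0715]
eef_rot: [0.707, 0.707, 0.0, 0.001]
ft_force: [0.4, 1.1, -0.4]
gripper_width: 0.0474
grasp_force: 20.0
```

```bash
python3 -m creep '{"x": [0,0,0,0,0],"y": [0,0,0,0,0],"z": [0.001,0.001,0.001,0.001,0.001],"turn": [0,0,0,0,0],"aperture": [0.03,0.03,0.06,0.08,0.093]}'
python3 -m creep '{"x": [0,0],"y": [0,0],"z": [0,0],"turn": [0,0],"aperture": [0.093,0.093]}'
python3 -m creep '{"x": [0,0,0],"y": [0,0,0],"z": [-0.04,-0.08,-0.11],"turn": [0,0,0],"aperture": [0.093,0.093,0.093]}'
python3 -m creep '{"x": [0.04,0.08,0.12,0.15,0.18],"y": [0,-0.004,-0.008,-0.009,-0.01],"z": [0,0,0,0,0],"turn": [0,0,0,0,0],"aperture": [0.093,0.093,0.093,0.093,0.093]}'
python3 - <<'E'
from h import *
shot("wrist","pics/w4.png"); print(get_obs()["tool_pos"])
E
```

```text
t: 5.82
tool_pos: [0.5078, -0.196, 0.0699]
eef_rot: [0.707, 0.707, 0.0, 0.0]
ft_force: [1.0, 0.2, -0.2]
gripper_width: 0.063
grasp_force: 0.0
t: 5.98
tool_pos: [0.5077, -0.196, 0.0696]
eef_rot: [0.707, 0.707, 0.0, 0.0]
ft_force: [-0.2, -0.5, 0.3]
gripper_width: 0.0764
grasp_force: 0.0
t: 6.23
tool_pos: [0.5079, -0.1961, 0.1822]
eef_rot: [0.707, 0.707, 0.0, 0.001]
ft_force: [1.4, -0.3, 0.1]
gripper_width: 0.0919
grasp_force: 0.0
t: 6.65
tool_pos: [0.4972, -0.0142, 0.1798]
eef_rot: [0.707, 0.707, 0.0, 0.0]
ft_force: [-0.1, -0.1, -0.0]
gripper_width: 0.0932
grasp_force: 0.0
[ 0.49687582 -0.01062652  0.17975147]
```

View pics/w4.png

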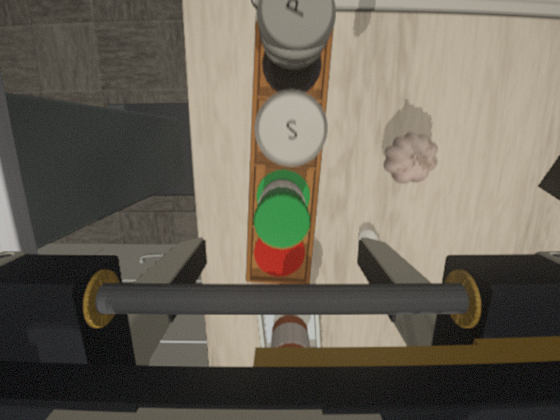

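The red jar stands upright in its white compartment (bottom of the picture). The green lid is at (281,217), between the fingers. Now for the green jar.

```bash
python3 -m creep '{"x": [0,0,0,0,0],"y": [0,0,0,0,0],"z": [0.04,0.075,0.1,0.1065,0.1065],"turn": [0,0,0,0,0],"aperture": [0.093,0.093,0.093,0.093,0.093]}'
python3 -m creep '{"x": [0,0,0,0,0],"y": [0,0,0,0,0],"z": [0,0,0,0,0],"turn": [0,0,0,0,0],"aperture": [0.03,0.03,0.03,0.03,0.03]}' 20
python3 -m creep '{"x": [0,0,0,0],"y": [0,0,0,0],"z": [0,0,0,0],"turn": [0,0,0,0],"aperture": [0.03,0.03,0.03,0.03]}'
python3 -c "
from h import *
print(get_obs()['tool_pos'],get_obs()['gripper_width'])"
```

```text
t: 7.12
tool_pos: [0.4968, -0.0159, 0.0719]
eef_rot: [0.707, 0.707, -0.001, -0.001]
ft_force: [0.8, 0.3, 0.3]
gripper_width: 0.0928
grasp_force: 0.0
t: 7.53
tool_pos: [0.498, -0.0161, 0.0739]
eef_rot: [0.707, 0.707, 0.0, 0.001]
ft_force: [0.5, 0.3, 0.3]
gripper_width: 0.0641
grasp_force: 0.0
t: 7.87
tool_pos: [0.4977, -0.016, 0.0732]
eef_rot: [0.707, 0.707, 0.0, 0.0]
ft_force: [-1.2, -0.8, 1.9]
gripper_width: 0.0475
grasp_force: 20.0
[ 0.49767673 -0.01599942  0.07324757] 0.047517268875765226
```

```bash
python3 -m creep '{"x": [0,0,0,0,0],"y": [0,0,0,0,0],"z": [-0.01,-0.04,-0.08,-0.115,-0.13],"turn": [0,0,0,0,0],"aperture": [0.03,0.03,0.03,0.03,0.03]}'
python3 -m creep '{"x": [-0.02,-0.05,-0.085,-0.12,-0.14],"y": [0.001,0.003,0.005,0.007,0.009],"z": [0,0,0,0,0],"turn": [0,0,0,0,0],"aperture": [0.03,0.03,0.03,0.03,0.03]}'
python3 -m creep '{"x": [-0.035,-0.07,-0.1,-0.111,-0.111],"y": [0.002,0.004,0.006,0.0065,0.0065],"z": [0,0,0,0,0],"turn": [0,0,0,0,0],"aperture": [0.03,0.03,0.03,0.03,0.03]}'
python3 -c "
from h import *
shot('wrist','pics/w5.png');print(get_obs()['tool_pos'])"
```

```text
t: 8.28
tool_pos: [0.4988, -0.0161, 0.2081]
eef_rot: [0.707, 0.707, 0.002, 0.002]
ft_force: [0.8, 0.7, -1.4]
gripper_width: 0.0474
grasp_force: 20.0
t: 8.7
tool_pos: [0.5063, -0.1587, 0.2038]
eef_rot: [0.707, 0.707, -0.0, 0.0]
ft_force: [0.6, 0.8, -2.4]
gripper_width: 0.0479
grasp_force: 20.0
t: 9.12
tool_pos: [0.5128, -0.2689, 0.2032]
eef_rot: [0.708, 0.706, -0.0, -0.0]
ft_force: [0.2, 0.7, -1.9]
gripper_width: 0.0474
grasp_force: 20.0
[ 0.51272937 -0.26724005  0.20313213]
```

View pics/w5.png

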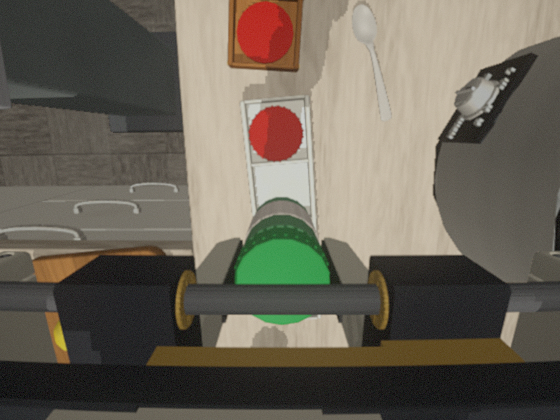

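Red is centred in its compartment (276,133) and green hangs over the second one. Lowering.

```bash
python3 -m creep '{"x": [0,0,0,0,0],"y": [0,0,0,0,0],"z": [0.03,0.065,0.095,0.11,0.12],"turn": [0,0,0,0,0],"aperture": [0.03,0.03,0.03,0.03,0.03]}'
python3 -m creep '{"x": [0,0,0,0,0],"y": [0,0,0,0,0],"z": [0.004,0.008,0.011,0.013,0.013],"turn": [0,0,0,0,0],"aperture": [0.03,0.03,0.03,0.03,0.03]}'
python3 -m creep '{"x": [0,0],"y": [0,0],"z": [0,0],"turn": [0,0],"aperture": [0.03,0.03]}'
```

```text
t: 9.58
tool_pos: [0.5123, -0.2648, 0.0813]
eef_rot: [0.707, 0.708, -0.0, -0.002]
ft_force: [-0.6, -0.0, -1.3]
gripper_width: 0.0475
grasp_force: 20.0
t: 10.0
tool_pos: [0.5133, -0.267, 0.0706]
eef_rot: [0.707, 0.707, 0.0, 0.0]
ft_force: [-0.2, 0.2, -1.4]
gripper_width: 0.0476
grasp_force: 20.0
t: 10.17
tool_pos: [0.5133, -0.2672, 0.0706]
eef_rot: [0.707, 0.707, 0.0, 0.0]
ft_force: [0.0, 0.6, -2.1]
gripper_width: 0.0477
grasp_force: 20.0
```

```bash
python3 -m creep '{"x": [0,0,0],"y": [0,0,0],"z": [0.001,0.001,0.001],"turn": [0,0,0],"aperture": [0.03,0.03,0.03]}'
python3 -m creep '{"x": [0,0,0],"y": [0,0,0],"z": [0.001,0.001,0.001],"turn": [0,0,0],"aperture": [0.03,0.03,0.03]}'
```

```text
t: 10.42
tool_pos: [0.5133, -0.2673, 0.0702]
eef_rot: [0.707, 0.707, 0.0, 0.0]
ft_force: [-3.1, 1.1, 7.6]
gripper_width: 0.0474
grasp_force: 20.0
t: 10.67
tool_pos: [0.5133, -0.2674, 0.0701]
eef_rot: [0.707, 0.707, -0.0, 0.001]
ft_force: [-6.4, 3.1, 17.6]
gripper_width: 0.0475
grasp_force: 20.0
```

```bash
python3 -m creep '{"x": [0,0,0,0,0],"y": [0,0,0,0,0],"z": [-0.001,-0.001,-0.001,-0.001,-0.001],"turn": [0,0,0,0,0],"aperture": [0.03,0.06,0.08,0.093,0.093]}'
python3 -m creep '{"x": [0,0],"y": [0,0],"z": [0,0],"turn": [0,0],"aperture": [0.093,0.093]}'
python3 -m creep '{"x": [0,0,0],"y": [0,0,0],"z": [-0.04,-0.08,-0.12],"turn": [0,0,0],"aperture": [0.093,0.093,0.093]}'
python3 -m creep '{"x": [0.04,0.08,0.12,0.16],"y": [-0.001,-0.002,-0.004,-0.006],"z": [0,0,0,0],"turn": [0,0,0,0],"aperture": [0.093,0.093,0.093,0.093]}'
python3 -m creep '{"x": [0.04,0.08,0.12,0.163,0.163],"y": [-0.001,-0.002,-0.004,-0.006,-0.006],"z": [0,0,0,0,0],"turn": [0,0,0,0,0],"aperture": [0.093,0.093,0.093,0.093,0.093]}'
python3 - <<'E'
from h import *
shot("wrist","pics/w6.png"); print(get_obs()["tool_pos"])
E
```

```text
t: 11.08
tool_pos: [0.5131, -0.267, 0.069]
eef_rot: [0.707, 0.707, -0.0, 0.0]
ft_force: [0.0, -1.0, -0.3]
gripper_width: 0.0697
grasp_force: 0.0
t: 11.25
tool_pos: [0.5131, -0.267, 0.069]
eef_rot: [0.707, 0.707, -0.0, -0.0]
ft_force: [-0.6, -0.0, 0.6]
gripper_width: 0.083
grasp_force: 0.0
t: 11.5
tool_pos: [0.5127, -0.2667, 0.1903]
eef_rot: [0.707, 0.707, -0.0, -0.001]
ft_force: [0.3, -0.2, 0.2]
gripper_width: 0.0925
grasp_force: 0.0
t: 11.83
tool_pos: [0.5067, -0.1055, 0.1893]
eef_rot: [0.707, 0.707, 0.0, 0.0]
ft_force: [1.4, 0.7, -0.2]
gripper_width: 0.0934
grasp_force: 0.0
t: 12.25
tool_pos: [0.5004, 0.0614, 0.1892]
eef_rot: [0.706, 0.709, 0.0, -0.0]
ft_force: [0.2, -0.2, 0.6]
gripper_width: 0.0929
grasp_force: 0.0
[0.50070283 0.0590795  0.18916874]
```

View pics/w6.png

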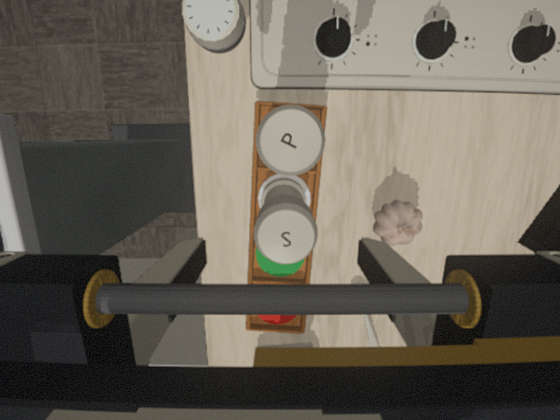

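Salt head centred at (286,235), pepper head at (290,141).

```bash
python3 - <<'E'
from h import *
c=camera("wrist"); t=camera("top")
for n,w,tp in(("S",(286,235),(128,74)),("P",(290,141),(36,74))):
    p,e=tri((c,*w),(t,tp[0]/2.4+94.7,tp[1]/2.4+164.7)); print(n,p.round(4),round(e,4),onz(c,*w,.155).round(4))
print(get_obs()["tool_pos"])
E
```

```text
S [0.5039 0.0566 0.1528] 0.0017 [0.5047 0.0572 0.155 ]
P [0.5055 0.1245 0.1556] 0.0027 [0.5067 0.124  0.155 ]
[0.50110449 0.05607377 0.18910968]
```

```bash
python3 -m creep '{"x": [0.001,0.001,0.001,0.001,0.001],"y": [0.002,0.002,0.002,0.002,0.002],"z": [0.03,0.06,0.074,0.078,0.078],"turn": [0,0,0,0,0],"aperture": [0.093,0.093,0.093,0.093,0.093]}'
python3 -m creep '{"x": [0,0,0,0,0],"y": [0,0,0,0,0],"z": [0,0,0,0,0],"turn": [0,0,0,0,0],"aperture": [0.03,0.03,0.03,0.03,0.03]}' 25
python3 -m creep '{"x": [0,0,0,0],"y": [0,0,0,0],"z": [0,0,0,0],"turn": [0,0,0,0],"aperture": [0.03,0.03,0.03,0.03]}'
python3 -m creep '{"x": [0,0,0,0],"y": [0,0,0,0],"z": [-0.005,-0.02,-0.03,-0.03],"turn": [0,0,0,0],"aperture": [0.03,0.03,0.03,0.03]}'
python3 -c "
from h import *
print(get_obs()['tool_pos'],get_obs()['moment'])"
```

```text
t: 12.82
tool_pos: [0.5029, 0.0558, 0.1105]
eef_rot: [0.708, 0.706, -0.001, -0.001]
ft_force: [0.4, -1.4, -0.2]
gripper_width: 0.0929
grasp_force: 0.0
t: 13.23
tool_pos: [0.5034, 0.057, 0.1117]
eef_rot: [0.707, 0.707, 0.0, 0.0]
ft_force: [0.0, -0.2, 0.3]
gripper_width: 0.064
grasp_force: 0.0
t: 13.57
tool_pos: [0.5031, 0.057, 0.1112]
eef_rot: [0.707, 0.707, -0.0, -0.0]
ft_force: [-0.7, -0.5, 3.1]
gripper_width: 0.0478
grasp_force: 25.0
t: 13.9
tool_pos: [0.5041, 0.0571, 0.1431]
eef_rot: [0.707, 0.707, 0.001, 0.001]
ft_force: [-0.0, 1.1, -1.0]
gripper_width: 0.0474
grasp_force: 25.0
[0.50413661 0.05707055 0.14306949] [-0.0464325   0.02710344 -0.00631379]
```

```bash
python3 -m creep '{"x": [0,0,0,0,-0.01],"y": [0,0,0,0,0],"z": [-0.03,-0.06,-0.085,-0.095,-0.095],"turn": [0,0,0,0,0],"aperture": [0.03,0.03,0.03,0.03,0.03]}'
python3 -m creep '{"x": [-0.025,-0.055,-0.09,-0.125,-0.16],"y": [0.001,0.002,0.003,0.004,0.006],"z": [0,0,0,0,0],"turn": [0,0,0,0,0],"aperture": [0.03,0.03,0.03,0.03,0.03]}'
python3 -m creep '{"x": [-0.035,-0.07,-0.105,-0.135,-0.155],"y": [0.002,0.003,0.004,0.005,0.006],"z": [0,0,0,0,0],"turn": [0,0,0,0,0],"aperture": [0.03,0.03,0.03,0.03,0.03]}'
python3 -m creep '{"x": [-0.02,-0.04,-0.06,-0.071,-0.071],"y": [0.001,0.001,0.002,0.003,0.003],"z": [0,0,0,0,0],"turn": [0,0,0,0,0],"aperture": [0.03,0.03,0.03,0.03,0.03]}'
python3 -c "
from h import *
shot('wrist','pics/w7.png');print(get_obs()['tool_pos'])"
```

```text
t: 14.32
tool_pos: [0.504, 0.0477, 0.2377]
eef_rot: [0.707, 0.708, 0.001, 0.001]
ft_force: [-0.1, -0.3, -2.5]
gripper_width: 0.048
grasp_force: 25.0
t: 14.73
tool_pos: [0.5079, -0.115, 0.2339]
eef_rot: [0.707, 0.707, -0.001, -0.001]
ft_force: [0.7, 0.5, -1.4]
gripper_width: 0.0482
grasp_force: 25.0
t: 15.15
tool_pos: [0.5138, -0.2711, 0.2335]
eef_rot: [0.708, 0.707, -0.001, -0.001]
ft_force: [-0.3, 1.1, -2.8]
gripper_width: 0.0481
grasp_force: 25.0
t: 15.57
tool_pos: [0.5172, -0.3408, 0.2339]
eef_rot: [0.708, 0.706, -0.0, -0.001]
ft_force: [1.1, -0.3, -2.1]
gripper_width: 0.0475
grasp_force: 25.0
[ 0.51738472 -0.33939024  0.23430647]
```

View pics/w7.png

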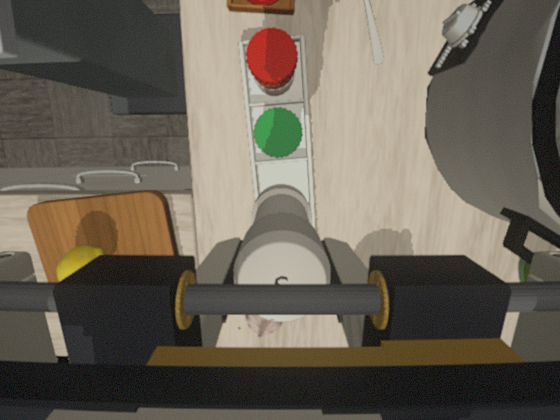

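Red (271,56) and green (278,131) stand centred; the salt mill is above the third compartment. Lowering.

```bash
python3 -m creep '{"x": [0,0,0,0,0],"y": [0,0,0,0,0],"z": [0.03,0.065,0.095,0.11,0.116],"turn": [0,0,0,0,0],"aperture": [0.03,0.03,0.03,0.03,0.03]}'
python3 -m creep '{"x": [0,0,0,0],"y": [0,0,0,0],"z": [0.003,0.006,0.009,0.009],"turn": [0,0,0,0],"aperture": [0.03,0.03,0.03,0.03]}'
python3 -m creep '{"x": [0,0,0],"y": [0,0,0],"z": [0.001,0.001,0.001],"turn": [0,0,0],"aperture": [0.03,0.03,0.03]}'
```

```text
t: 16.03
tool_pos: [0.5168, -0.3368, 0.1168]
eef_rot: [0.707, 0.707, -0.0, -0.003]
ft_force: [-0.6, 0.0, -3.3]
gripper_width: 0.0476
grasp_force: 25.0
t: 16.37
tool_pos: [0.5184, -0.339, 0.1117]
eef_rot: [0.707, 0.707, 0.0, 0.001]
ft_force: [1.0, 1.0, -3.3]
gripper_width: 0.0477
grasp_force: 25.0
t: 16.62
tool_pos: [0.5182, -0.3391, 0.1105]
eef_rot: [0.707, 0.707, 0.0, 0.0]
ft_force: [1.0, -1.1, -2.5]
gripper_width: 0.0478
grasp_force: 25.0
```

```bash
python3 -m creep '{"x": [0,0,0],"y": [0,0,0],"z": [0.001,0.001,0.001],"turn": [0,0,0],"aperture": [0.03,0.03,0.03]}'
python3 -m creep '{"x": [0,0,0],"y": [0,0,0],"z": [0.001,0.001,0.001],"turn": [0,0,0],"aperture": [0.03,0.03,0.03]}'
```

```text
t: 16.87
tool_pos: [0.5181, -0.339, 0.1091]
eef_rot: [0.707, 0.707, -0.0, -0.0]
ft_force: [-0.3, -0.3, -2.2]
gripper_width: 0.0477
grasp_force: 25.0
t: 17.12
tool_pos: [0.5182, -0.3391, 0.1083]
eef_rot: [0.707, 0.707, 0.0, 0.0]
ft_force: [-0.7, -1.4, -0.3]
gripper_width: 0.0478
grasp_force: 25.0
```

```bash
python3 -m creep '{"x": [0,0,0,0,0],"y": [0,0,0,0,0],"z": [0.0005,0.0005,0.0005,0,0],"turn": [0,0,0,0,0],"aperture": [0.03,0.03,0.06,0.08,0.093]}'
python3 -m creep '{"x": [0,0,0],"y": [0,0,0],"z": [0,0,0],"turn": [0,0,0],"aperture": [0.093,0.093,0.093]}'
python3 -m creep '{"x": [0,0,0],"y": [0,0,0],"z": [-0.03,-0.065,-0.1],"turn": [0,0,0],"aperture": [0.093,0.093,0.093]}'
python3 -m creep '{"x": [0.04,0.08,0.12,0.155],"y": [-0.001,-0.002,-0.003,-0.004],"z": [0,0,0,0],"turn": [0,0,0,0],"aperture": [0.093,0.093,0.093,0.093]}'
python3 -m creep '{"x": [0.04,0.08,0.12,0.155],"y": [-0.001,-0.002,-0.003,-0.004],"z": [0,0,0,0],"turn": [0,0,0,0],"aperture": [0.093,0.093,0.093,0.093]}'
python3 -m creep '{"x": [0.04,0.08,0.12,0.155,0.155],"y": [-0.001,-0.002,-0.003,-0.004,-0.004],"z": [0,0,0,0,0],"turn": [0,0,0,0,0],"aperture": [0.093,0.093,0.093,0.093,0.093]}'
python3 -m creep '{"x": [0,0,0],"y": [0,0,0],"z": [0,0,0],"turn": [0,0,0],"aperture": [0.093,0.093,0.093]}'
python3 - <<'E'
from h import *
c=shot("wrist","pics/w8.png"); print(get_obs()["tool_pos"])
g=cv2.cvtColor(c["image"],cv2.COLOR_RGB2GRAY)
print(cv2.HoughCircles(cv2.medianBlur(g,5),cv2.HOUGH_GRADIENT,1,40,param1=80,param2=22,minRadius=24,maxRadius=42))
for p in((286,235),(286,228)): print(onz(c,*p,.155))
E
```

```text
t: 17.53
tool_pos: [0.5181, -0.339, 0.1081]
eef_rot: [0.707, 0.707, 0.0, -0.0]
ft_force: [0.9, -0.1, -0.1]
gripper_width: 0.0633
grasp_force: 0.0
t: 17.78
tool_pos: [0.5181, -0.339, 0.1081]
eef_rot: [0.707, 0.707, 0.0, -0.0]
ft_force: [-0.1, 0.2, 0.1]
gripper_width: 0.0834
grasp_force: 0.0
t: 18.03
tool_pos: [0.5177, -0.3387, 0.2089]
eef_rot: [0.707, 0.707, -0.0, -0.001]
ft_force: [0.5, -0.5, 0.9]
gripper_width: 0.0926
grasp_force: 0.0
t: 18.37
tool_pos: [0.5136, -0.182, 0.2082]
eef_rot: [0.707, 0.707, 0.0, -0.0]
ft_force: [1.3, 0.3, 0.4]
gripper_width: 0.0929
grasp_force: 0.0
t: 18.7
tool_pos: [0.5096, -0.0268, 0.2083]
eef_rot: [0.707, 0.707, 0.0, 0.0]
ft_force: [1.4, -0.5, 0.4]
gripper_width: 0.0931
grasp_force: 0.0
t: 19.12
tool_pos: [0.5056, 0.1308, 0.2082]
eef_rot: [0.706, 0.709, 0.001, -0.0]
ft_force: [0.5, -0.2, 0.6]
gripper_width: 0.0929
grasp_force: 0.0
t: 19.37
tool_pos: [0.5062, 0.1249, 0.2081]
eef_rot: [0.708, 0.707, -0.0, 0.0]
ft_force: [0.3, 0.3, -0.1]
gripper_width: 0.0929
grasp_force: 0.0
[0.50625525 0.12486467 0.20815358]
[[[282.5 222.5  25.7]
  [214.5  85.5  28.8]]]
[0.51048117 0.11638495 0.155     ]
[0.51045629 0.12224902 0.155     ]
```

View pics/w8.png

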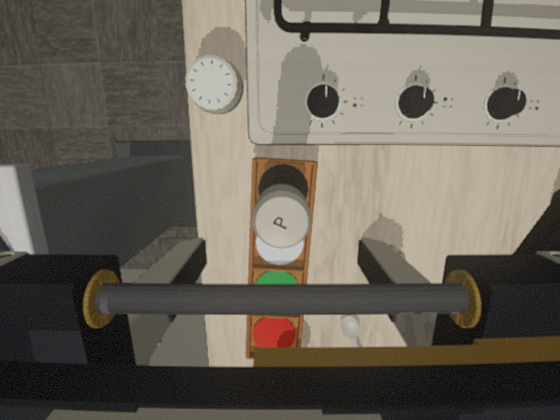

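The pepper head is at (281,222), i.e. about (.506,.127), centred between the fingers. Gripping.

```bash
python3 -m creep '{"x": [0.001,0.001,0.001,0.001,0.001],"y": [0,0,0,0,0],"z": [0.03,0.06,0.085,0.097,0.097],"turn": [0,0,0,0,0],"aperture": [0.093,0.093,0.093,0.093,0.093]}'
python3 -m creep '{"x": [0,0,0,0,0],"y": [0,0,0,0,0],"z": [0,0,0,0,0],"turn": [0,0,0,0,0],"aperture": [0.03,0.03,0.03,0.03,0.03]}' 25
python3 -m creep '{"x": [0,0,0,0],"y": [0,0,0,0],"z": [0,0,0,0],"turn": [0,0,0,0],"aperture": [0.03,0.03,0.03,0.03]}'
python3 -m creep '{"x": [0,0,0,0],"y": [0,0,0,0],"z": [-0.005,-0.02,-0.03,-0.03],"turn": [0,0,0,0],"aperture": [0.03,0.03,0.03,0.03]}'
python3 -c "
from h import *
print(get_obs()['tool_pos'])"
```

```text
t: 19.83
tool_pos: [0.5048, 0.1257, 0.1086]
eef_rot: [0.708, 0.707, -0.002, -0.001]
ft_force: [-1.0, 0.2, -0.3]
gripper_width: 0.0931
grasp_force: 0.0
t: 20.25
tool_pos: [0.5065, 0.127, 0.1119]
eef_rot: [0.707, 0.707, 0.001, 0.0]
ft_force: [-0.2, -0.1, -0.1]
gripper_width: 0.0641
grasp_force: 0.0
t: 20.58
tool_pos: [0.5061, 0.127, 0.1113]
eef_rot: [0.707, 0.707, 0.0, -0.0]
ft_force: [-0.8, 0.1, 2.7]
gripper_width: 0.0478
grasp_force: 25.0
t: 20.92
tool_pos: [0.5071, 0.1272, 0.1431]
eef_rot: [0.707, 0.707, 0.001, 0.001]
ft_force: [0.2, 1.3, -2.5]
gripper_width: 0.0479
grasp_force: 25.0
[0.5071148  0.12719514 0.14309794]
```

```bash
python3 -m creep '{"x": [0,0,0,0,0],"y": [0,0,0,0,0],"z": [-0.03,-0.065,-0.1,-0.13,-0.145],"turn": [0,0,0,0,0],"aperture": [0.03,0.03,0.03,0.03,0.03]}'
python3 -m creep '{"x": [-0.02,-0.05,-0.085,-0.12,-0.155],"y": [0,0.001,0.002,0.003,0.005],"z": [0,0,0,0,0],"turn": [0,0,0,0,0],"aperture": [0.03,0.03,0.03,0.03,0.03]}'
python3 -m creep '{"x": [-0.035,-0.07,-0.105,-0.14,-0.175],"y": [0.001,0.002,0.003,0.004,0.006],"z": [0,0,0,0,0],"turn": [0,0,0,0,0],"aperture": [0.03,0.03,0.03,0.03,0.03]}'
python3 -m creep '{"x": [-0.035,-0.07,-0.105,-0.135,-0.155],"y": [0.001,0.002,0.003,0.004,0.005],"z": [0,0,0,0,0],"turn": [0,0,0,0,0],"aperture": [0.03,0.03,0.03,0.03,0.03]}'
python3 -m creep '{"x": [-0.02,-0.04,-0.053,-0.053,-0.053],"y": [0.001,0.001,0.002,0.002,0.002],"z": [0,0,0,0,0],"turn": [0,0,0,0,0],"aperture": [0.03,0.03,0.03,0.03,0.03]}'
python3 -c "
from h import *
c=shot('wrist','pics/w9.png');print(get_obs()['tool_pos'])"
```

```text
t: 21.33
tool_pos: [0.5069, 0.1272, 0.2897]
eef_rot: [0.707, 0.707, 0.002, 0.001]
ft_force: [-0.3, 0.1, -2.3]
gripper_width: 0.0482
grasp_force: 25.0
t: 21.75
tool_pos: [0.5107, -0.0294, 0.2858]
eef_rot: [0.707, 0.707, -0.0, -0.0]
ft_force: [0.7, 0.0, -2.5]
gripper_width: 0.048
grasp_force: 25.0
t: 22.17
tool_pos: [0.5166, -0.2047, 0.2857]
eef_rot: [0.707, 0.707, -0.0, -0.0]
ft_force: [1.1, 0.4, -2.2]
gripper_width: 0.0479
grasp_force: 25.0
t: 22.58
tool_pos: [0.5215, -0.3607, 0.2851]
eef_rot: [0.708, 0.707, -0.0, -0.0]
ft_force: [-0.5, 0.2, -2.1]
gripper_width: 0.0481
grasp_force: 25.0
t: 23.0
tool_pos: [0.5239, -0.411, 0.2851]
eef_rot: [0.707, 0.707, 0.0, -0.001]
ft_force: [-0.2, -0.0, -2.9]
gripper_width: 0.0481
grasp_force: 25.0
[ 0.52400649 -0.41046454  0.28548128]
```

View pics/w9.png

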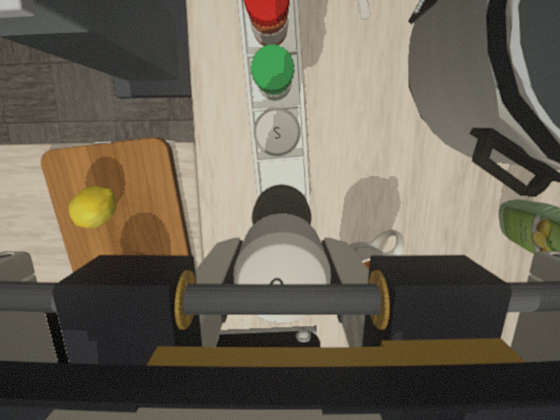

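Red, green and salt (277,131) stand in order, and pepper is above the last compartment with free space around it. Lowering.

```bash
python3 -m creep '{"x": [0,0,0,0,0],"y": [0,0,0,0,0],"z": [0.03,0.065,0.1,0.13,0.15],"turn": [0,0,0,0,0],"aperture": [0.03,0.03,0.03,0.03,0.03]}'
python3 -m creep '{"x": [0,0,0,0,0],"y": [0,0,0,0,0],"z": [0.01,0.016,0.022,0.024,0.024],"turn": [0,0,0,0,0],"aperture": [0.03,0.03,0.03,0.03,0.03]}'
python3 -m creep '{"x": [0,0,0],"y": [0,0,0],"z": [0.001,0.001,0.001],"turn": [0,0,0],"aperture": [0.03,0.03,0.03]}'
```

```text
t: 23.47
tool_pos: [0.5233, -0.409, 0.133]
eef_rot: [0.707, 0.707, -0.0, -0.002]
ft_force: [-0.4, -0.0, -3.1]
gripper_width: 0.0481
grasp_force: 25.0
t: 23.88
tool_pos: [0.5244, -0.4111, 0.1128]
eef_rot: [0.707, 0.707, 0.0, 0.001]
ft_force: [0.1, 1.2, -4.0]
gripper_width: 0.0478
grasp_force: 25.0
t: 24.13
tool_pos: [0.5243, -0.4112, 0.1118]
eef_rot: [0.707, 0.707, 0.0, 0.0]
ft_force: [-0.1, -0.9, -3.5]
gripper_width: 0.0483
grasp_force: 25.0
```

```bash
python3 -m creep '{"x": [0,0,0,0],"y": [0,0,0,0],"z": [0.001,0.002,0.002,0.002],"turn": [0,0,0,0],"aperture": [0.03,0.03,0.03,0.03]}'
python3 -m creep '{"x": [0,0,0],"y": [0,0,0],"z": [0.001,0.001,0.001],"turn": [0,0,0],"aperture": [0.03,0.03,0.03]}'
python3 -m creep '{"x": [0,0,0],"y": [0,0,0],"z": [0.0005,0.0005,0.0005],"turn": [0,0,0],"aperture": [0.03,0.03,0.03]}'
```

```text
t: 24.47
tool_pos: [0.5241, -0.411, 0.1091]
eef_rot: [0.707, 0.707, 0.0, -0.0]
ft_force: [0.9, -0.2, -2.6]
gripper_width: 0.0479
grasp_force: 25.0
t: 24.72
tool_pos: [0.5242, -0.4111, 0.1084]
eef_rot: [0.707, 0.707, 0.0, 0.0]
ft_force: [0.2, 1.7, 1.1]
gripper_width: 0.0479
grasp_force: 25.0
t: 24.97
tool_pos: [0.5243, -0.4112, 0.1084]
eef_rot: [0.707, 0.707, -0.0, 0.0]
ft_force: [-1.4, 1.2, 5.1]
gripper_width: 0.0478
grasp_force: 25.0
```

Contact made. I'll release, go up, and move aside to check.

```bash
python3 -m creep '{"x": [0,0,0,0,0],"y": [0,0,0,0,0],"z": [0,0,0,0,0],"turn": [0,0,0,0,0],"aperture": [0.06,0.08,0.093,0.093,0.093]}'
python3 -m creep '{"x": [0,0,0],"y": [0,0,0],"z": [0,0,0],"turn": [0,0,0],"aperture": [0.093,0.093,0.093]}'
python3 -m creep '{"x": [0,0,0,0],"y": [0,0,0,0],"z": [-0.03,-0.065,-0.1,-0.13],"turn": [0,0,0,0],"aperture": [0.093,0.093,0.093,0.093]}'
python3 -m creep '{"x": [0.04,0.08,0.12,0.16,0.2],"y": [0,0,0,0,0],"z": [0,0,0,0,0],"turn": [0,0,0,0,0],"aperture": [0.093,0.093,0.093,0.093,0.093]}'
python3 -m creep '{"x": [0.04,0.08,0.12,0.16,0.2],"y": [0,0,0,0,0],"z": [0,0,0,0,0],"turn": [0,0,0,0,0],"aperture": [0.093,0.093,0.093,0.093,0.093]}'
python3 -m creep '{"x": [0.04,0.08,0.12,0.12,0.12],"y": [0,0,0,0,0],"z": [0,0,0,0,0],"turn": [0,0,0,0,0],"aperture": [0.093,0.093,0.093,0.093,0.093]}'
python3 - <<'E'
from h import *
a=shot("top")["image"];b=shot("scene")["image"]
im=np.vstack([cv2.resize(a[140:240,200:460],(780,300)),cv2.resize(b[60:260,220:480],(390,300)).repeat(2,1)[:,:780] if 0 else np.hstack([cv2.resize(b[60:260,220:480],(390,300)),cv2.resize(b,(390,300))])])
cv2.imwrite("pics/f.png",im[:,:,::-1])
E
```

```text
t: 25.38
tool_pos: [0.5241, -0.411, 0.1075]
eef_rot: [0.707, 0.707, -0.0, -0.0]
ft_force: [-0.4, -0.4, -0.4]
gripper_width: 0.0762
grasp_force: 0.0
t: 25.63
tool_pos: [0.5241, -0.411, 0.1076]
eef_rot: [0.707, 0.707, 0.0, -0.0]
ft_force: [-0.4, -0.1, -1.2]
gripper_width: 0.0921
grasp_force: 0.0
t: 25.97
tool_pos: [0.5242, -0.4111, 0.2401]
eef_rot: [0.707, 0.707, 0.0, 0.001]
ft_force: [1.1, -0.1, 0.0]
gripper_width: 0.0928
grasp_force: 0.0
t: 26.38
tool_pos: [0.5237, -0.2092, 0.2377]
eef_rot: [0.707, 0.707, 0.0, 0.0]
ft_force: [1.3, 0.4, -0.3]
gripper_width: 0.0931
grasp_force: 0.0
t: 26.8
tool_pos: [0.5238, -0.0091, 0.2379]
eef_rot: [0.707, 0.707, 0.0, 0.0]
ft_force: [0.7, -0.4, -0.2]
gripper_width: 0.0929
grasp_force: 0.0
t: 27.22
tool_pos: [0.5239, 0.1107, 0.2376]
eef_rot: [0.706, 0.708, -0.0, 0.0]
ft_force: [-0.3, -0.5, -0.0]
gripper_width: 0.0933
grasp_force: 0.0
```

View pics/f.png

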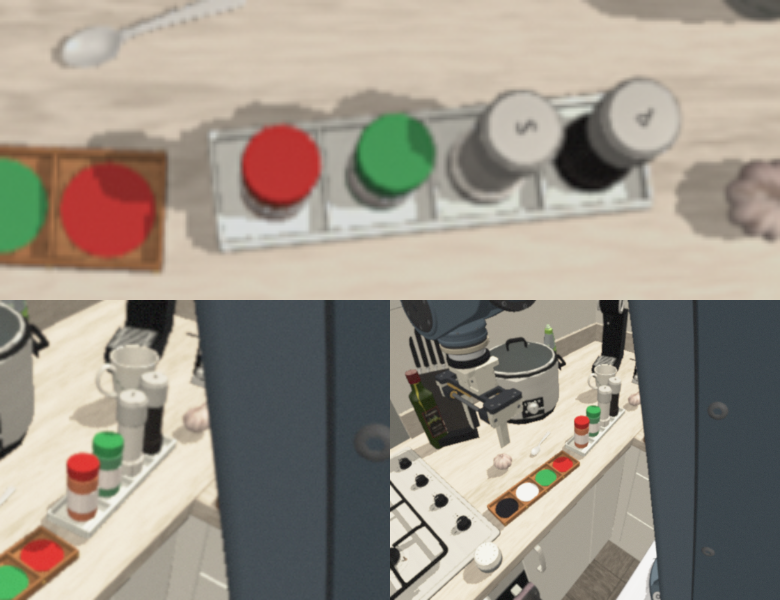

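The final views show red (281,165), green (395,153), salt (520,130) and pepper (640,120) standing upright, each in its own white compartment. The coasters are still in the wooden tray and the robot is clear of everything.

```bash
python3 -c "
from plant import finish_job
print(finish_job())"
```

```text
the job is handed in; nothing more can be done
None
```

The job is handed in: the white tray holds, left to right, red jar, green jar, salt mill and pepper mill, all upright in their own compartments, with the coasters left in the wooden tray, after about 27 s on the robot's clock.

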